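# Proof-pull a bag handle on the sprung gauge

### The job

Take the longest of the three brass bag handles, drop its T-shaped end into the orange yoke of the pull gauge and, pulling on the handle, draw the sprung slide out until the red pointer is level with the green flag; hold it there for two seconds without ever pulling well past the flag. Ease the slide fully home without letting it snap back, lift the handle out and lay it (do not drop it) flat and lengthwise in the green tray. Leave the other two handles, the spools, the bottle and the jar where they are.

Things in the scene. Friction and masses are not known exactly. Their poses are not given: they have to be found in the camera images.
- handle_long: longest of three look-alike handles, 170 mm long, about 0.16 kg, on a 3 mm felt mat. Along x: brass bar 14 wide, z = 5 to 17 mm; black grip sleeve 60 long, 24 wide, 24 high, centred on the origin; brass T-head 14 (x) x 44 (y) x 20 high at x = 81 to 95; end cap 10 x 20 x 20 at x = -75 to -65. Origin: underside, middle of the sleeve; z up
- handle_long_head (a point): centre of the underside of the long handle's T-head, 88 mm along +x from the handle's origin
- handle_mid: look-alike handle, 140 mm long (x = -62 to 78 mm), same sections; to be left alone. Origin: underside, middle of the grip sleeve
- handle_short: look-alike handle, 110 mm long (x = -49 to 61 mm), same sections; to be left alone. Origin: underside, middle of the grip sleeve
- gauge: pull gauge, bolted down: blue housing 145 x 70 mm, top (white scale, ticks 10 mm apart) at z = 63 mm, x = -35 to 110 in its frame, on a dark base plate 76 wide, 12 thick, x = -65 to 115. Origin: on the bench, on the centre line, 35 mm inside the housing's robot-side face; the slide pulls out along its -x, towards the robot
- gauge_slide (a joint): travel of the sprung slide in m: 0 fully home, grows as it is pulled out along the gauge's -x, at most 0.108. Spring pull about 3.5 N at home plus 85 N/m; springs back if let go
- pocket (a point): on the slide: floor centre of the orange yoke's pocket, 40 mm above the bench, 75 mm along the gauge's -x from its origin when home. Pocket open above and at the sides, 22 mm long (x) between a rear wall and two front prongs (12 thick, 20 wide, 22 mm apart for the handle's bar); all 28 mm above the floor. The T-head goes in from above, handle pointing along the gauge's -x
- pointer (a point): tip of the red pointer that rides with the slide on top of the housing, 72 mm above the bench
- flag: green flag block on the gauge's scale, 12 mm long (gauge's x), 14 wide, 10 high, fixed at a place that differs every time, 40 to 75 mm along the gauge's -x from the pointer's home place. Origin: underside centre, on the housing's top; axes as the gauge's. The pointer is level with it when its x in this frame is 0
- tray_green: green open tray, fixed, 230 (x) x 104 (y) x 30 mm high, walls 4 mm, inner floor about 4 mm above its underside, which lies 3 mm above the bench. Origin: centre of its underside
- tray_red: red tray of the same size beside it, on either side; not used. Origin: centre of its underside
- spool_wine: wine-red thread spool, 48 mm wide, 70 high, standing; bystander
- spool_black: black thread spool, 48 mm wide, 70 high, standing; bystander
- bottle: blue plastic bottle, 56 mm wide, 150 high; bystander
- jar: amber jar, 72 mm wide, 70 high; bystander
Things that resemble listed ones, but are neither listed nor needed, are in the scene too. What is shaped like the handle_long but purple is not meant.

How it is judged (in metres and radians):
On the way, in this order (a step that is already met when the one before it is completed fails the run):
1. the long handle's T-head sits in the yoke, slide still home (x of handle_long_head in the frame of pocket between -0.012 and 0.012 m and y of handle_long_head in the frame of pocket between -0.012 and 0.012 m and z of handle_long_head in the frame of pocket between -0.006 and 0.01 m and value of joint gauge_slide below 0.015 m), for 0.1 s.
2. the slide, pulled by the handle, is held for 1 s with the pointer within the flag's width (6 mm either side of its middle) (x of pointer in the frame of flag between -0.006 and 0.006 m and contact force between handle_long and gauge above 3 N), for 1 s.
3. the slide is back home with the handle's head still in the yoke (value of joint gauge_slide below 0.004 m and x of handle_long_head in the frame of pocket between -0.02 and 0.02 m and z of handle_long_head in the frame of pocket between -0.006 and 0.03 m), for 0.1 s.
At the end, for the whole second after the job is handed in: The long handle lies flat and at rest in the green tray (tilt under 0.12 rad, within 45 mm lengthwise and 40 mm sideways of the middle, within 0.35 rad of its length); the slide is home within 4 mm; the other handles, spools, bottle and jar are within 30 mm of where they were (x of handle_long in the frame of tray_green between -0.045 and 0.045 m and y of handle_long in the frame of tray_green between -0.04 and 0.04 m and z of handle_long in the frame of tray_green between 0 and 0.012 m and angle between handle_long's own z axis and vertical below 0.12 rad and angle between the x axis of handle_long and the x axis of tray_green, either way round below 0.35 rad and linear speed of handle_long below 0.02 m/s and value of joint gauge_slide below 0.004 m and distance of each of handle_mid, handle_short, spool_wine, spool_black, bottle, jar from where it was at the start of the episode below 0.03 m); the robot touches nothing.
It fails at once if the pointer goes more than 15 mm past the middle of the flag (x of pointer in the frame of flag below -0.015 m).
It fails at once if the slide snaps back (faster than 0.45 m/s) (velocity of joint gauge_slide below -0.45 m/s).
It fails at once if the long handle is dropped or thrown (moving faster than 0.7 m/s, a fall of 25 mm, out of the fingers) (contact force between handle_long and the fingers below 0.1 N and linear speed of handle_long above 0.7 m/s).
It fails at once if another handle, a spool, the bottle or the jar is shifted by more than 30 mm (distance of any of handle_mid, handle_short, spool_wine, spool_black, bottle, jar from where it was at the start of the episode above 0.03 m).
It also fails if it takes over 59 s, if anything falls off the work surface, if the arm or the gripper's body presses on something with over 40 N, if the wrist force passes 120 N, or if a joint passes its speed limit or range.

### The arm

A 6-joint arm with a two-finger parallel gripper is mounted at the origin on the work surface. World frame = base frame: x ahead of the robot, y to its left, z up, the work surface at z = 0. Lengths are in mm, angles in rad, forces in N, time in s.
With the tool pointing down it reaches from about 350 to 975 mm from the base axis. Payload 7.1 kg.
Tool frame: the origin (TCP) lies at the very end of the fingers, on their centre line; the grasp point (between the pads) lies 19 mm behind it; z points along the fingers, y is the line along which they close (so a half turn about z gives the same grasp; the last joint's range is limited). The gripper opens to 88 mm and grips with 3 to 60 N. Pads are 20 mm wide; open, the fingers measure 115 mm over their backs; the gripper's body (75 mm by 178 mm) begins 61 mm behind the grasp point.
Start: joints at [1.183, 0.423, 1.63, -0, 1.089, -0.019], TCP at [225.278, 582.97, 222.675] pointing down, gripper open.
Joint ranges: [-3, 3], [-0.9, 2.11], [0.09, 2.58], [-1.31, 4.45], [0.11, 2.69], [-2.54, 2.54]. Speed limits (rad/s): [2.39, 2.39, 3.01, 3.14, 3.14, 3.14].

### API

Orientations are given as a rotation vector (axis times angle).
In Python, from workcell import ctrl, optics gives the robot as it stands.
- The arm moves only by the shell command python3 -m jog 'ROWS'. ROWS is JSON, a list of rows, each a list of 7 numbers: the shift along the tool's x, y, z in units of 40 mm (1.0 is 40 mm), then the turn, a rotation vector about the tool's x, y, z in units of 6 degrees (1.0 is 6 degrees), then the opening, from 0 (shut) to 1 (fully open). A call has 1 to 20 rows; each row shifts and turns the commanded pose from where the row before left it, along the tool's axes as they then stand; what a row does not reach is not made up. A row lasts 1/10 s, in which the tool goes at most 50 mm and 8.59 degrees, less where a joint would pass 70% of its speed; a pose out of reach is approached as far as the arm can. A call is refused whole if a number of a shift passes 1 or a number of a turn 1, either way. A call with a gripper value outside its range is refused whole. The fingers move at their own pace and stop on an object; the grip force is fixed at half the most. Time passes only in rows, so rows that do not move let the fingers close. It gives the time, the measured TCP pose, the force, the opening and the grip force at its end, in the units of the state.
- ctrl.get_obs(): the state, without advancing time (a new reading comes with each control period).
- optics.get_image(name): name is "side" or "top"; returns the picture (400x640x3 uint8, red, green, blue); there is no depth.
- optics.camera_model(name): a dict with "fov_y" (degrees; the focal length in pixels is half the picture's height over the tangent of half this angle, whatever the lens; pixels are square), "cx", "cy" (the principal point, pixels), "k1" (the pictures are not rectified: a ray, as slopes to the right and down, at radius r is drawn at 1 + k1 r^2 times it, then the intrinsics apply), "view" (4x4, takes a point from world to camera coordinates). Camera axes: x right, y up, looking along -z (the intrinsics and any distortion apply to the point x, -y, -z); pixel columns grow to the right and rows downward; lengths in mm; the calibration is good to about 2 mm. A picture is of the moment at which its call begins. camera_model takes no time and is no camera call.
- ctrl.close_job(): hands the job in; it is judged then, once.
Trained networks look in the newest picture that a camera, given by its name, has taken for a name from the list of things; names that differ only in an ending like _2 or _b are one class to them, and where a whole thing is asked for, a point or a joint stands for the part that bears it (a point fixed in the world has none). Each returns a list of dicts, best first, with "conf" (0 to 1); they miss things now and then, are a little off and sometimes report something else, mostly with a low value. They report only what shows in the picture. A call takes as long as a camera call. They do not tell look-alikes from the thing itself.
- optics.masks_of(target, camera): "pixels" (400x640 bool, what is visible of it) and "extent" ([centre column, centre row, width, height] in pixels, round what is visible of it).
The state is a dict: "t": time; "qpos": joint angles; "qvel": joint speeds; "joint_torque": joint torques, N m; "ee_pos": TCP position; "orientation": TCP orientation; "ft_force": force on the tool from outside, world axes, zero at the start; "moment": the same for the moment, N m; "width": finger opening in mm; "grasp_force": force on a finger pad.
Only numpy, scipy, OpenCV 4.12 (cv2) and the standard library are available. Lean on these libraries where they do the work, as an engineer would, in place of code of your own. Each camera call takes 0.05 s, during which the arm holds its last target. There are 200 camera calls.

## Working session

There is one attempt and no reset: what is moved stays moved. The work goes in short steps, Python scripts to look and compute and a shell command to move; the robot and the scene stay as the last step left them, time stands still between calls to the robot, and variables do not carry over. Pictures are saved under pics/ and viewed, at most 10 in all, crops included, and the job is handed in when it is done.

```bash
mkdir -p pics; cat > h.py <<'E'
import numpy as np, cv2
from workcell import ctrl, optics
def K(n):
    m=optics.camera_model(n); f=200/np.tan(np.radians(m['fov_y'])/2)
    return m,f,np.array(m['view'])
def ray(n,u,v):
    m,f,V=K(n)
    k=np.array([[f,0,m['cx']],[0,f,m['cy']],[0,0,1.]])
    p=cv2.undistortPoints(np.array([[[u,v]]],float),k,np.array([m['k1'],0,0,0,0.]))[0,0]
    R=V[:3,:3]; return -R.T@V[:3,3], R.T@np.array([p[0],-p[1],-1])
def at(n,u,v,z):
    o,d=ray(n,u,v); return o+d*(z-o[2])/d[2]
def proj(n,P):
    m,f,V=K(n); c=V[:3,:3]@np.array(P,float)+V[:3,3]; x,y=c[0]/-c[2],-c[1]/-c[2]; s=1+m['k1']*(x*x+y*y)
    return m['cx']+f*x*s, m['cy']+f*y*s
def save(n,name):
    im=optics.get_image(n); cv2.imwrite('pics/'+name,im[:,:,::-1]); return im
E
python3 - <<'E'
from h import *
for c in('top','side'):
    save(c,c+'0.png'); m,f,V=K(c); print(c,f,m['cx'],m['cy'],m['k1'],ray(c,320,200))
    for t in ['handle_long','gauge','pocket','pointer','flag','tray_green']:
        for d in optics.masks_of(t,c)[:4]:
            px=d['pixels']; ys,xs=np.nonzero(px); r=cv2.minAreaRect(np.c_[xs,ys].astype(np.float32))
            print(t,round(d['conf'],2),np.round(d['extent'],1),len(xs),np.round(r[0],1),np.round(r[1],1),round(r[2],1))
print(ctrl.get_obs())
E
```

```text
top 468.4776899392553 321.52923685330273 197.32855060599542 0.01082670795134389 (array([ 285.5314904 ,  -14.79323428, 1146.06671254]), array([ 0.21062216, -0.02165765, -0.97734969]))
handle_long 0.87 [388.3 200.1  17.4  62.8] 605 [387.5 198.5] [67. 17.] 90.0
handle_long 0.72 [468.9 304.2  61.7  55.9] 680 [466.1 301.6] [19.9 71.3] 58.3
gauge 0.98 [303.6 143.   28.5  86.4] 2453 [301.5 145.5] [85. 31.] 90.0
pocket 0.77 [302.4 150.1  30.4  74.2] 666 [302. 151.] [74. 26.] 90.0
pointer 0.68 [303.6 151.2  24.9  79.1] 692 [302.  150.5] [75. 26.] 90.0
flag 0.59 [428.7 116.3  29.8  39.5] 809 [429.3 118.3] [23.6 41.9] 33.7
side 478.57309609382185 313.3506208086915 193.9543807605058 0.018760386479551708 (array([-229.03057046, -736.96876039, 1141.32436927]), array([ 0.51433264,  0.47158415, -0.71653538]))
handle_long 0.73 [337.2 343.9  61.9  29.4] 592 [337.3 341.1] [65.6 17.3] 10.4
handle_long 0.65 [360.8 243.4  45.7  36.6] 412 [358.3 243.1] [13.2 52.8] 60.0
gauge 0.96 [339.1 181.6  62.3  48.8] 1524 [343.3 183.4] [28.5 63.4] 58.6
pocket 0.87 [325.8 193.4  27.7  21.5] 415 [324.  191.5] [23.3 20.5]
[... 206 characters left out ...]
2.5 204. ] [28. 23.] 90.0
{'t': 0.7, 'qpos': array([ 1.18296729e+00,  4.23069622e-01,  1.62989782e+00,  1.68975793e-05,
        1.08862348e+00, -1.90212412e-02]), 'qvel': array([-0.00010539,  0.00060014, -0.00042803,  0.00014859,  0.00024413,
       -0.00147196]), 'joint_torque': array([ 8.48596865e-04, -5.44415760e+01, -2.74013186e+01,  6.43805112e-02,
        1.65096740e-02, -1.02019598e-05]), 'ee_pos': array([225.29153491, 582.96187869, 222.69490317]), 'orientation': array([-5.76053695e-01, -3.08831291e+00, -7.42701545e-06]), 'ft_force': array([ 0.0989021 , -0.4674837 ,  0.03801691]), 'moment': array([ 0.02977376,  0.04250899, -0.04585908]), 'grasp_force': 0.0, 'width': 87.76879691099758}
```

View pics/top0.png

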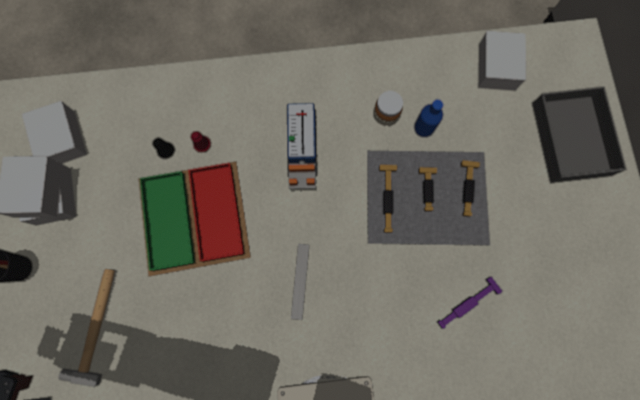

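View pics/side0.png

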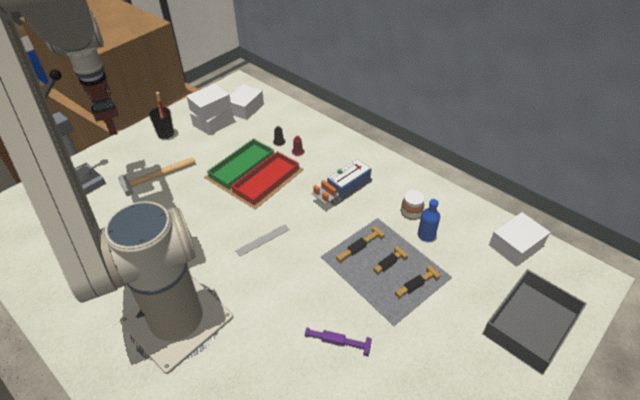

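The top picture shows the long handle at about (388,198) with its head up (165), the gauge at (302,145) with the orange yoke at about (302,178), and the green tray at (167,223). The purple decoy and the red tray are clear of all of these. I'll enlarge the key areas and measure.

```bash
cat > crop.py <<'E'
from h import *
a=cv2.imread('pics/top0.png')[90:250,280:420]; b=cv2.imread('pics/side0.png')[150:270,300:400]
a=cv2.resize(a,(525,600),interpolation=cv2.INTER_CUBIC); b=cv2.resize(b,(500,600),interpolation=cv2.INTER_CUBIC)
b=cv2.resize(b,(275,330)); 
cv2.imwrite('pics/cropA.png',cv2.convertScaleAbs(a,alpha=1.5))
b=cv2.imread('pics/side0.png')[150:210,300:380]
cv2.imwrite('pics/cropB.png',cv2.convertScaleAbs(cv2.resize(b,(800,600),interpolation=cv2.INTER_CUBIC),alpha=1.4))
im=cv2.imread('pics/top0.png'); hsv=cv2.cvtColor(im,cv2.COLOR_BGR2HSV)
def blob(lo,hi,x0,y0,x1,y1,cam='top',src=None):
    h=hsv if src is None else src
    m=cv2.inRange(h,np.array(lo),np.array(hi)); mm=np.zeros_like(m); mm[y0:y1,x0:x1]=m[y0:y1,x0:x1]
    n,l,s,c=cv2.connectedComponentsWithStats(mm)
    for i in range(1,n):
        if s[i,4]>3: 
            ys,xs=np.nonzero(l==i); r=cv2.minAreaRect(np.c_[xs,ys].astype(np.float32))
            print(cam,s[i],c[i].round(2),np.round(r[0],1),np.round(r[1],1),round(r[2],1))
print('brass');blob((8,90,60),(30,255,255),370,150,490,240)
print('orange');blob((3,120,60),(22,255,255),280,90,330,200)
print('flag');blob((40,80,30),(90,255,255),280,90,330,200)
print('red');blob((0,120,60),(4,255,255),280,90,330,200)
print('green tray');blob((45,100,30),(90,255,255),130,150,260,290)
print('blue');blob((95,90,20),(125,255,255),280,90,330,200)
s=cv2.cvtColor(cv2.imread('pics/side0.png'),cv2.COLOR_BGR2HSV)
print('S brass');blob((8,90,60),(30,255,255),325,210,450,310,'s',s)
print('S orange');blob((3,120,60),(22,255,255),300,150,380,215,'s',s)
print('S flag');blob((40,80,30),(90,255,255),300,150,380,215,'s',s)
print('S tray');blob((45,100,30),(90,255,255),200,130,310,215,'s',s)
E
python3 crop.py
```

```text
brass
top [462 160  18  20 183] [469.95 167.69] [469.7 169.9] [17.3 18.4] 6.3
top [379 165  18  26 212] [387.7  173.75] [387.5 177.5] [25. 17.] 90.0
top [419 167  18  13 148] [427.57 171.51] [427.5 173. ] [12. 17.] 90.0
top [425 202   8   9  58] [428.34 206.55] [428.5 206. ] [8. 7.] 90.0
top [464 202   8  14  94] [467.35 208.98] [467.5 208.5] [13.  7.] 90.0
top [384 213   9  20 114] [387.75 222.91] [388.  222.5] [ 8. 19.] 0.0
orange
top [289 164  26   7 142] [301.08 167.08] [301.5 167.1] [ 5.4 25.2] 87.0
top [289 179   8   5  36] [292.69 181.03] [292.5 181. ] [4. 7.] 90.0
top [307 178   8   6  41] [310.2  180.68] [310.5 180.5] [5. 7.] 90.0
flag
top [289 136   5   5  24] [291.08 138.08] [291. 138.] [4. 4.] 90.0
red
top [298 112   6   4  11] [301.18 113.64] [300.8 114.1] [2.7 4.9] 63.4
green tray
top [ 140  172   55   98 4077] [166.58 221.14] [166.  220.8] [93.9 45.8] 82.9
blue
top [314 110   1  26  26] [314.  122.5] [314.  122.5] [25.  0.] -90.0
top [288 137   1   4   4] [288.  138.5] [288.  138.5] [3. 0.] -90.0
top [288 149  28  13 122] [302.95 158.44] [303.  158.4] [11.2 28.3] 73.5

[... 164 characters left out ...]
13 105] [399.97 252.7 ] [399.4 253.2] [14.9  8.9] 40.6
s [336 249  15  13  86] [343.2 255. ] [343.3 254.3] [ 6.6 15.8] 52.1
s [374 265   9   9  52] [377.75 268.48] [377.8 268.2] [7.1 7.8] 45.0
s [422 265  18  15 144] [430.67 273.14] [429.8 274.8] [14.8 14.1] 45.0
s [396 286  12  12  79] [401.24 291.34] [401.3 291. ] [ 7.5 12.2] 56.3
S orange
s [322 181  14  15 104] [328.46 187.33] [328.5 187.3] [17.9  6.4] 35.5
s [314 186   5   8  30] [316.2  189.13] [316.  189.5] [7. 4.] 90.0
s [323 192   5   9  33] [324.82 195.7 ] [325. 196.] [8. 4.] 90.0
S flag
s [338 170   4   3   9] [339.33 170.89] [339.3 170.8] [2.8 2.1] 45.0
S tray
s [208 143  65  41 958] [240.17 163.59] [240.9 163.2] [20.8 66.8] 58.7
```

View pics/cropA.png

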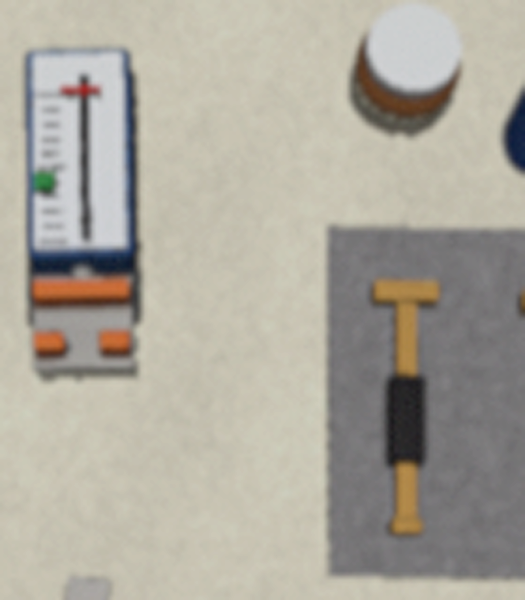

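View pics/cropB.png

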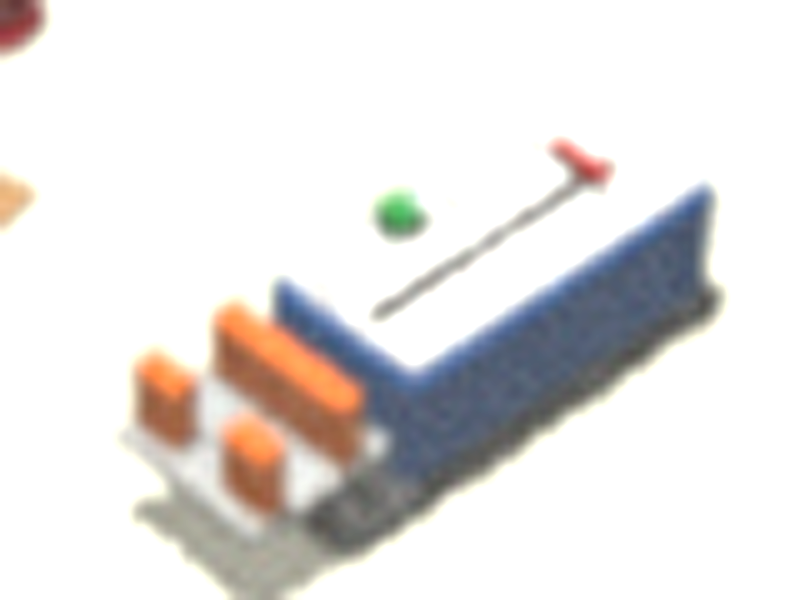

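The crops show the yoke's prong tops at crop A (50,342) and (115,342), the pointer at (80,91) and the flag at (44,181). The long handle's head is at (406,291), its sleeve spans rows 377–465, and its cap is at (406,524). Next I'll fit the poses with the calibration.

```bash
cat > fit.py <<'E'
from h import *
from scipy.optimize import least_squares
A=lambda x,y:('top',(x+.5)/3.75-.5+280,(y+.5)/3.75-.5+90)
B=lambda x,y:('side',(x+.5)/10-.5+300,(y+.5)/10-.5+150)
def fit(obs,x0,name):
    def W(p,P): c,s=np.cos(p[2]),np.sin(p[2]); return [p[0]+c*P[0]-s*P[1],p[1]+s*P[0]+c*P[1],P[2]]
    def r(p): return np.ravel([np.array(proj(o[0],W(p,P)))-o[1:] for P,o in obs])
    s=least_squares(r,x0,x_scale=[10,10,.1],loss='soft_l1'); print(name,s.x.round(3),'res px',r(s.x).round(1)); return s.x,W
G=[((110,35,63),A(27,50)),((110,-35,63),A(128,48)),((-35,35,63),A(33,251)),((-35,-35,63),A(130,250)),
 ((-92,21,68),A(50,342)),((-92,-21,68),A(115,342)),((-92,21,68),B(165,365)),((-92,-21,68),B(253,440)),
 ((-35,35,63),B(280,282)),((-35,-35,63),B(415,377)),((110,-35,63),B(705,188))]
g,W=fit(G,[600,30,0],'gauge')
fit([o for o in G if o[1][0]=='top'],g,'gauge top'); fit([o for o in G if o[1][0]=='side'],g,'gauge side')
z=3
H=[((95,22,20+z),A(373,281)),((95,-22,20+z),A(440,281)),((81,-22,20+z),A(440,301)),((81,22,20+z),A(373,301)),((30,12,24+z),A(388,377)),((30,-12,24+z),A(425,377)),((-30,12,24+z),A(388,463)),((-30,-12,24+z),A(425,463)),((-70,0,20+z),A(406.5,524))]
h,_=fit(H,[500,-150,0],'handle')
T=[((115,52,33),('top',141,179)),((115,-52,33),('top',188,172)),((-115,-52,33),('top',196,264)),((-115,52,33),('top',149,273))]
t,_=fit(T,[450,350,0],'tray')
print('tray ctr px',proj('top',[t[0],t[1],7]),proj('side',[t[0],t[1],7]))
def gf(P): d=P[:2]-g[:2];c,s=np.cos(g[2]),np.sin(g[2]); return np.array([c*d[0]+s*d[1],-s*d[0]+c*d[1]]).round(1)
print('pointer',gf(at(*A(80,90),72)),gf(at(*B(580,165),72)),'flag',gf(at(*A(43.5,181),71)),gf(at(*B(400,212),70)))
print('pocket',W(g,[-75,0,40]))
E
python3 fit.py
```

```text
gauge [ 6.63809e+02 -9.35900e+00 -8.60000e-02] res px [-0.7 -1.3  0.6 -1.5 -1.5  1.1  1.6  0.6  0.  -1.   0.3 -1.5 -0.8  1.1
 -0.6  0.4 -2.3  0.1 -0.9  1.5  1.  -0.3]
gauge top [ 6.61785e+02 -8.99100e+00 -9.00000e-02] res px [-0.6 -0.6  0.7 -0.7 -1.6  1.9  1.5  1.4 -0.2 -0.2  0.2 -0.6]
gauge side [ 6.67428e+02 -9.55500e+00 -8.80000e-02] res px [ 0.   0.5  0.1 -0.2 -1.5 -0.5 -0.2  0.9  1.7 -0.7]
handle [ 5.04070e+02 -2.04519e+02 -1.47000e-01] res px [ 0.  -0.3 -0.2  0.2 -0.2  0.3 -0.  -0.3  0.2 -0.9  0.1 -0.6  0.1  0.2
  0.1  0.5 -0.1  0.7]
tray [5.16167e+02 3.29173e+02 5.60000e-02] res px [ 1.1 -0.1 -3.5 -0.  -0.9  0.8  1.8 -0.6]
tray ctr px (np.float64(171.4728213215682), np.float64(222.77295109165541)) (np.float64(240.49841934050716), np.float64(167.17922081641032))
pointer [73.6 -1.4] [76.9 -3.8] flag [12.1 23.4] [18.1 22.2]
pocket [np.float64(589.0881043434664), np.float64(-2.898505582483783), 40]
```

```bash
cat > plan.py <<'E'
import sys
from h import *
from scipy.spatial.transform import Rotation as Ro
def plan(x,y,z,yaw):   # tool y axis along frame y at yaw
    o=ctrl.get_obs(); p=np.array(o['ee_pos']); R=Ro.from_rotvec(o['orientation']).as_matrix()
    a=np.arctan2(R[1,1],R[0,1]); d=(yaw+np.pi/2-a+np.pi/2)%np.pi-np.pi/2
    Rn=np.array([[-np.cos(yaw),-np.sin(yaw),0],[-np.sin(yaw),np.cos(yaw),0],[0,0,-1]]).T
    Rn=np.c_[[-np.cos(yaw),-np.sin(yaw),0],[-np.sin(yaw),np.cos(yaw),0],[0,0,-1]]
    E=Ro.from_matrix(R.T@Rn).as_rotvec()
    print('t',round(o['t'],2),'pos',p.round(1),'tilt',R[:,2].round(4),'w',round(o['width'],1),'F',np.round(o['ft_force'],1))
    print('turn units (tool xyz)',np.degrees(E).round(2)/6,'shift units after turn',(Rn.T@(np.array([x,y,z])-p)/40).round(3))
if __name__=='__main__': plan(*map(float,sys.argv[1:]))
E
python3 plan.py 504 -204.5 120 -0.147
```

```text
t 0.7 pos [225.3 583.  222.7] tilt [-0.  0. -1.] w 87.8 F [ 0.1 -0.5  0. ]
turn units (tool xyz) [ 0.         -0.         -2.11833333] shift units after turn [ -9.776 -18.454   2.567]
```

```bash
python3 -m jog '[[0,0,0,0,0,-0.7,0.6],[0,0,0,0,0,-0.7,0.6],[0,0,0,0,0,-0.72,0.6],[-0.3,-0.5,0,0,0,0,0.6],[-0.5,-0.9,0,0,0,0,0.6],[-0.5,-0.95,0,0,0,0,0.6],[-0.5,-0.95,0,0,0,0,0.6],[-0.5,-0.95,0,0,0,0,0.6],[-0.5,-0.95,0,0,0,0,0.6],[-0.5,-0.95,0,0,0,0,0.6],[-0.5,-0.95,0,0,0,0,0.6],[-0.5,-0.95,0,0,0,0,0.6],[-0.5,-0.95,0,0,0,0,0.6],[-0.5,-0.95,0,0,0,0,0.6],[-0.5,-0.95,0,0,0,0,0.6],[-0.5,-0.95,0,0,0,0,0.6],[-0.5,-0.95,0,0,0,0,0.6],[-0.5,-0.95,0,0,0,0,0.6],[-0.5,-0.95,0,0,0,0,0.6],[-0.5,-0.95,0,0,0,0,0.6]]'; python3 plan.py 504 -204.5 120 -0.147
```

```text
t: 2.7
ee_pos: [462.6, -86.8, 223.0]
orientation: [0.231, 3.132, -0.0]
ft_force: [1.0, 0.5, 0.4]
width: 52.7
grasp_force: 0.0
t 2.7 pos [462.6 -86.8 223. ] tilt [ 8.e-04 -1.e-04 -1.e+00] w 52.7 F [1.  0.5 0.4]
turn units (tool xyz) [ 0.          0.00833333 -0.00166667] shift units after turn [-1.455 -2.759  2.575]
```

```bash
python3 -m jog '[[-0.4,-0.8,0.5,0,0,0,0.6],[-0.4,-0.8,0.6,0,0,0,0.6],[-0.4,-0.7,0.7,0,0,0,0.6],[-0.25,-0.45,0.7,0,0,0,0.6],[0,0,0.6,0,0,0,0.6],[0,0,0.5,0,0,0,0.6],[0,0,0,0,0,0,0.6]]'; python3 plan.py 504 -204.5 6 -0.147; python3 - <<'E'
from h import *
a=save('top','t1.png'); b=save('side','s1.png')
a=cv2.resize(a[140:260,330:450],(400,400),interpolation=3);b=cv2.resize(b[200:300,300:400],(400,400),interpolation=3)
cv2.imwrite('pics/c1.png',cv2.convertScaleAbs(np.hstack([a,b])[:,:,::-1],alpha=1.5))
E
```

```text
t: 3.4
ee_pos: [501.7, -201.7, 76.3]
orientation: [-0.231, -3.128, -0.003]
ft_force: [0.1, -0.0, 0.0]
width: 53.0
grasp_force: 0.0
t 3.4 pos [ 501.7 -201.7   76.3] tilt [-0.0045  0.0019 -1.    ] w 53.0 F [ 0.1 -0.   0. ]
turn units (tool xyz) [ 0.01166667 -0.045      -0.00333333] shift units after turn [-0.068 -0.061  1.757]
```

View pics/c1.png

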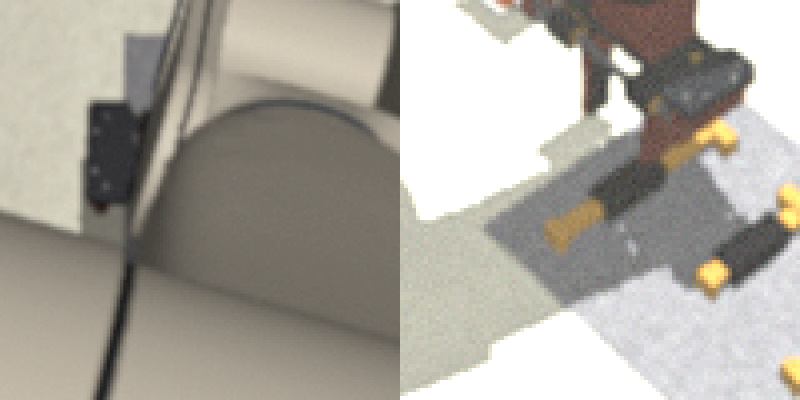

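The side view shows the fingers straddling the sleeve. The top camera is blocked by the arm. I'll descend and grip.

```bash
python3 -m jog '[[-0.07,-0.06,0.4,0,0,0,0.6],[0,0,0.5,0,0,0,0.6],[0,0,0.4,0,0,0,0.6],[0,0,0.25,0,0,0,0.6],[0,0,0.17,0,0,0,0.6],[0,0,0.03,0,0,0,0.6],[0,0,0,0,0,0,0],[0,0,0,0,0,0,0],[0,0,0,0,0,0,0],[0,0,0,0,0,0,0],[0,0,0,0,0,0,0]]'; python3 plan.py 504 -204.5 120 -0.147
```

```text
t: 4.6
ee_pos: [506.1, -205.1, 9.1]
orientation: [0.231, 3.132, -0.0]
ft_force: [0.5, -0.1, 4.0]
width: 24.0
grasp_force: 30.0
t 4.6 pos [ 506.1 -205.1    9.1] tilt [ 6.e-04 -3.e-04 -1.e+00] w 24.0 F [ 0.5 -0.1  4. ]
turn units (tool xyz) [-0.00166667  0.00666667  0.        ] shift units after turn [ 0.055  0.006 -2.773]
```

```bash
python3 -m jog '[[0,0,-0.2,0,0,0,0],[0,0,-0.5,0,0,0,0],[0,0,-0.7,0,0,0,0],[0,0,-0.7,0,0,0,0],[0,0,-0.5,0,0,0,0],[0,0,-0.2,0,0,0,0],[0,0,0,0,0,0,0],[0,0,0,0,0,0,0]]'; python3 plan.py 503.4 4.5 95 -0.087
```

```text
t: 5.4
ee_pos: [505.3, -204.7, 120.0]
orientation: [-0.23, -3.132, -0.001]
ft_force: [0.0, 0.4, -2.1]
width: 23.9
grasp_force: 30.0
t 5.4 pos [ 505.3 -204.7  120. ] tilt [-1.e-03  4.e-04 -1.e+00] w 23.9 F [ 0.   0.4 -2.1]
turn units (tool xyz) [ 0.00333333 -0.01       -0.57      ] shift units after turn [0.501 5.206 0.626]
```

```bash
python3 -m jog '[[0,0,0,0,0,-0.57,0],[0.02,0.3,0,0,0,0,0],[0.05,0.6,0,0,0,0,0],[0.08,0.8,0,0,0,0,0],[0.08,0.8,0,0,0,0,0],[0.08,0.8,0.1,0,0,0,0],[0.08,0.8,0.1,0,0,0,0],[0.06,0.6,0.2,0,0,0,0],[0.05,0.4,0.2,0,0,0,0],[0,0.1,0.02,0,0,0,0],[0,0,0,0,0,0,0],[0,0,0,0,0,0,0]]'; python3 plan.py 503.4 4.5 95 -0.087; python3 - <<'E'
from h import *
a=save('top','t2.png'); b=save('side','s2.png')
a=cv2.resize(a[90:250,250:370],(300,400),interpolation=3);b=cv2.resize(b[160:240,280:380],(500,400),interpolation=3)
cv2.imwrite('pics/c2.png',cv2.convertScaleAbs(np.hstack([a,b])[:,:,::-1],alpha=1.4))
E
```

```text
t: 6.6
ee_pos: [504.0, 3.7, 95.8]
orientation: [-0.138, -3.138, 0.0]
ft_force: [0.4, -0.6, -2.0]
width: 23.7
grasp_force: 30.0
t 6.6 pos [504.    3.7  95.8] tilt [-2.e-04 -1.e-04 -1.e+00] w 23.7 F [ 0.4 -0.6 -2. ]
turn units (tool xyz) [-0.00166667 -0.00166667 -0.00666667] shift units after turn [0.018 0.019 0.021]
```

View pics/c2.png

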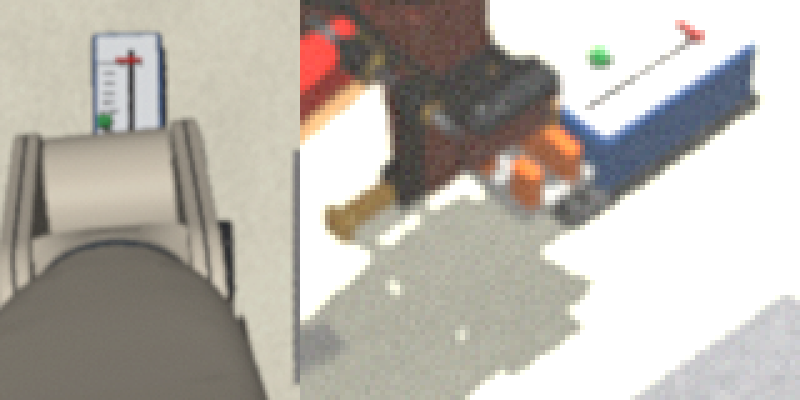

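Crop c2 shows the pointer still home at (130,60). In its right half the yoke prongs are clear at (527,165), but the T-head is hidden behind the gripper. The brass cap shows at (345,220), so I'll use the cap in the side view to check the handle's offset relative to the prongs.

```bash
cat > chk.py <<'E'
from h import *
im=cv2.imread('pics/s2.png'); hsv=cv2.cvtColor(im,cv2.COLOR_BGR2HSV)
m=cv2.inRange(hsv,np.array((8,80,25)),np.array((30,255,255))); m[:,:280]=0; m[:190]=0; m[215:]=0; m[:,303:]=0
ys,xs=np.nonzero(m); print(len(xs),xs.min(),xs.max(),ys.min(),ys.max(),xs.mean(),ys.mean())
yaw=-.087;c,s=np.cos(yaw),np.sin(yaw)
def H(P,off=(0,0)): 
    x=P[0]+off[0];y=P[1]+off[1]; return [501.9+c*x-s*y,3.9+s*x+c*y,89.7+P[2]]
# silhouette prediction of cap (-75..-65) + bar up to -30
def poly(off):
    M=np.zeros((400*8,640*8),np.uint8)
    for x0,x1,w,z0,z1 in((-75,-65,10,0,20),(-65,-30,7,5,17)):
        p=np.array([proj('side',H((x,y,z),off)) for x in(x0,x1) for y in(-w,w) for z in(z0,z1)])
        cv2.fillConvexPoly(M,cv2.convexHull(((p+.5)*8).astype(np.int32)),255)
    return cv2.resize(M,(640,400),interpolation=cv2.INTER_AREA)
def cost(o):
    P=poly(o)/255.; P[:,296:]=0; q=(m>0).astype(float); q[:,296:]=0; return np.abs(P-q).sum()
g=[(cost((a,b)),a,b) for a in np.arange(-12,12.1,1.5) for b in np.arange(-12,12.1,1.5)]
print(sorted(g)[:6]); print(cost((0,0)))
for r in m[194:214,282:303]: print(''.join('#' if v else '.' for v in r))
print('pred cap px',proj('side',H((-75,0,10))),proj('side',H((-75,10,20))),proj('side',H((-75,-10,0))))
# yoke in the side image: prongs + wall orange silhouette, gauge yaw fixed
from scipy.optimize import minimize
for cam,f,box in(('side','pics/side0.png',(300,175,345,210)),('top','pics/top0.png',(280,160,325,190))):
    h=cv2.cvtColor(cv2.imread(f),cv2.COLOR_BGR2HSV); o=cv2.inRange(h,np.array((3,110,50)),np.array((22,255,255)))
    q=np.zeros((400,640)); x0,y0,x1,y1=box; q[y0:y1,x0:x1]=o[y0:y1,x0:x1]>0
    def yc(px,py,yw):
        c,s=np.cos(yw),np.sin(yw); M=np.zeros((3200,5120),np.uint8)
        for X0,X1,Y0,Y1 in((-23,-11,11,31),(-23,-11,-31,-11),(11,19,-31,31)):
            p=np.array([proj(cam,[px+c*X-s*Y,py+s*X+c*Y,z]) for X in(X0,X1) for Y in(Y0,Y1) for z in(40,68)])
            cv2.fillConvexPoly(M,cv2.convexHull(((p+.5)*8).astype(np.int32)),255)
        return np.abs(cv2.resize(M,(640,400),interpolation=cv2.INTER_AREA)/255.-q)[y0:y1,x0:x1].sum()
    r=minimize(lambda v:yc(*v[:2],v[2]/100),[589,-3,-8.7],method='Nelder-Mead',options=dict(initial_simplex=[[589,-3,-8.7],[594,-3,-8.7],[589,2,-8.7],[589,-3,-5]],maxiter=70))
    print(cam,'pocket',r.x.round(2),r.fun,yc(589,-3,-.087),q.sum())
E
python3 chk.py
```

```text
69 285 298 196 207 291.5507246376812 201.46376811594203Traceback (most recent call last):
  File "chk.py", line 17, in <module>
    g=[(cost((a,b)),a,b) for a in np.arange(-12,12.1,1.5) for b in np.arange(-12,12.1,1.5)]
        ~~~~^^^^^^^
  File "chk.py", line 16, in cost
    P=poly(o)/255.; P[:,296:]=0; q=(m>0).astype(float); q[:,296:]=0; return np.abs(P-q).sum()
      ~~~~^^^
  File "chk.py", line 12, in poly
    p=np.array([proj('side',H((x,y,z),off)) for x in(x0,x1) for y in(-w,w) for z in(z0,z1)])
                ~~~~^^^^^^^^^^^^^^^^^^^^^^^
  File "h.py", line 14, in proj
    m,f,V=K(n); c=V[:3,:3]@np.array(P,float)+V[:3,3]; x,y=c[0]/-c[2],-c[1]/-c[2]; s=1+m['k1']*(x*x+y*y)
          ~^^^
  File "h.py", line 4, in K
    m=optics.camera_model(n); f=200/np.tan(np.radians(m['fov_y'])/2)
ValueError: time passes only in moves, steps and waits
```

```bash
sed -i 's/^def K(n):/import functools\n@functools.lru_cache\ndef K(n):/' h.py; python3 chk.py
```

```text
69 285 298 196 207 291.5507246376812 201.46376811594203
[(np.float64(27.97647058823529), np.float64(10.5), np.float64(-3.0)), (np.float64(28.12549019607843), np.float64(10.5), np.float64(-1.5)), (np.float64(28.43137254901961), np.float64(12.0), np.float64(-1.5)), (np.float64(28.596078431372547), np.float64(9.0), np.float64(-1.5)), (np.float64(28.87843137254902), np.float64(9.0), np.float64(-3.0)), (np.float64(29.00392156862745), np.float64(12.0), np.float64(0.0))]
48.25098039215686
.....................
.....................
...............#.....
.............####....
...........######....
..........#######....
........########.....
.......########......
...##########........
...#########.........
....######...........
....#####............
.....###.............
......##.............
.....................
.....................
.....................
.....................
.....................
.....................
pred cap px (np.float64(284.26180118142616), np.float64(206.30493443471553)) (np.float64(281.94218443354214), np.float64(202.23665675111008)) (np.float64(286.57559188081774), np.float64(210.36322083233023))
side pocket [ 5.9704e+02 -3.7000e-01 -1.2400e+01] 67.10196078431372 135.81960784313725 184.0
top pocket [591.17  -2.25  -6.95] 67.38431372549019 101.67450980392157 252.0
```

```bash
cat > chk2.py <<'E'
from h import *
from scipy.optimize import minimize
for cam,f,box in(('side','pics/side0.png',(330,220,390,265)),('top','pics/top0.png',(375,155,400,240))):
    h=cv2.cvtColor(cv2.imread(f),cv2.COLOR_BGR2HSV); o=cv2.inRange(h,np.array((8,80,25)),np.array((30,255,255)))
    q=np.zeros((400,640)); x0,y0,x1,y1=box; q[y0:y1,x0:x1]=o[y0:y1,x0:x1]>0
    def yc(px,py,yw):
        c,s=np.cos(yw),np.sin(yw); M=np.zeros((3200,5120),np.uint8)
        for X0,X1,w,z0,z1,v in((81,95,22,0,20,255),(30,81,7,5,17,255),(-65,-30,7,5,17,255),(-75,-65,10,0,20,255),(-30,30,12,0,24,0)):
            p=np.array([proj(cam,[px+c*X-s*Y,py+s*X+c*Y,z+3]) for X in(X0,X1) for Y in(-w,w) for z in(z0,z1)])
            cv2.fillConvexPoly(M,cv2.convexHull(((p+.5)*8).astype(np.int32)),v)
        return np.abs(cv2.resize(M,(640,400),interpolation=cv2.INTER_AREA)/255.-q)[y0:y1,x0:x1].sum()
    i=[504,-204.5,-14.7]
    r=minimize(lambda v:yc(*v[:2],v[2]/100),i,method='Nelder-Mead',options=dict(initial_simplex=[i,[510,-204.5,-14.7],[504,-199,-14.7],[504,-204.5,-11]],maxiter=80))
    print(cam,'handle',r.x.round(2),r.fun,q.sum())
E
python3 chk2.py
```

```text
side handle [ 510.95 -205.59  -14.08] 83.72941176470589 237.0
top handle [ 506.01 -205.24  -14.11] 80.07450980392156 359.0
```

```bash
python3 -m jog '[[0,0.03,0.2,0,0,0,0],[0,0,0.2,0,0,0,0],[0,0,0.15,0,0,0,0],[0,0,0.1,0,0,0,0],[0,0,0.05,0,0,0,0],[0,0,0,0,0,0,0]]'; python3 plan.py 504 4.7 47.5 -0.082
```

```text
t: 7.3
ee_pos: [503.9, 5.2, 67.5]
orientation: [-0.137, -3.138, 0.0]
ft_force: [0.4, 0.4, -1.5]
width: 23.5
grasp_force: 30.0
t 7.3 pos [503.9   5.2  67.5] tilt [-7.e-04  0.e+00 -1.e+00] w 23.5 F [ 0.4  0.4 -1.5]
turn units (tool xyz) [-0.         -0.00666667 -0.04833333] shift units after turn [-0.003 -0.012  0.499]
```

Underside is at about 61, below the prong tops, with no contact force, so the head is entering the pocket. I'll continue down.

```bash
python3 -m jog '[[0,0,0.15,0,0,0,0],[0,0,0.15,0,0,0,0],[0,0,0.1,0,0,0,0],[0,0,0.05,0,0,0,0],[0,0,0.03,0,0,0,0],[0,0,0,0,0,0,0],[0,0,0,0,0,0,0]]'; python3 plan.py 504 4.7 47.5 -0.082
```

```text
t: 8.0
ee_pos: [504.2, 5.2, 48.7]
orientation: [0.137, 3.138, -0.0]
ft_force: [0.4, -0.0, -1.6]
width: 23.8
grasp_force: 30.0
t 8.0 pos [504.2   5.2  48.7] tilt [ 1.e-04 -0.e+00 -1.e+00] w 23.8 F [ 0.4 -0.  -1.6]
turn units (tool xyz) [-0.          0.00166667 -0.04833333] shift units after turn [ 0.004 -0.013  0.031]
```

```bash
python3 -m jog '[[0.05,0,0,0,0,0,0],[0.1,0,0,0,0,0,0],[0.15,0,0,0,0,0,0],[0.15,0,0,0,0,0,0],[0.15,0,0,0,0,0,0],[0.15,0,0,0,0,0,0],[0.15,0,0,0,0,0,0],[0.15,0,0,0,0,0,0],[0.1,0,0,0,0,0,0],[0.05,0,0,0,0,0,0],[0,0,0,0,0,0,0],[0,0,0,0,0,0,0]]'; python3 plan.py 504 4.7 47.5 -0.082;  python3 - <<'E'
from h import *
a=save('top','t3.png'); b=save('side','s3.png')
a=cv2.resize(a[90:170,270:330],(450,600),interpolation=3);b=cv2.resize(b[150:230,280:380],(350,280),interpolation=3); b=np.vstack([b,np.zeros((320,350,3),np.uint8)])
cv2.imwrite('pics/c3.png',cv2.convertScaleAbs(np.hstack([a,b])[:,:,::-1],alpha=1.4))
E
```

```text
t: 9.2
ee_pos: [457.6, 9.5, 49.1]
orientation: [0.137, 3.135, 0.0]
ft_force: [6.8, 0.2, -5.5]
width: 23.9
grasp_force: 30.0
t 9.2 pos [457.6   9.5  49.1] tilt [ 3.2e-03  1.0e-04 -1.0e+00] w 23.9 F [ 6.8  0.2 -5.5]
turn units (tool xyz) [ 0.00333333  0.03       -0.04833333] shift units after turn [-1.167 -0.024  0.039]
```

View pics/c3.png

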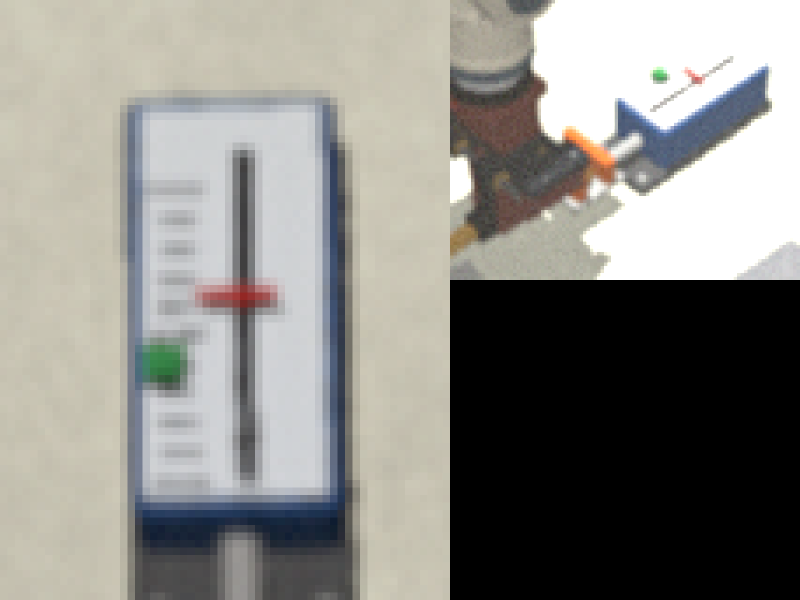

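Crop c3 shows the slide drawn out, with the pointer at (238,296) and the flag top at (163,362), about 21 mm left to pull. Next I'll work that distance out exactly.

```bash
cat > rem.py <<'E'
from h import *
import sys
def cen(im,kind):
    h=cv2.cvtColor(im,cv2.COLOR_RGB2HSV); b=im.astype(float)
    ex=(b[...,0]-np.maximum(b[...,1],b[...,2])) if kind=='r' else (b[...,1]-np.maximum(b[...,0],b[...,2]))
    ex[:95]=0; ex[160:]=0; ex[:,:285]=0; ex[:,318:]=0; ex[ex<15]=0
    ys,xs=np.nonzero(ex); w=ex[ys,xs]; return (xs*w).sum()/w.sum(),(ys*w).sum()/w.sum()
def rem(im):
    r,g=cen(im,'r'),cen(im,'g'); a=-.08; u=np.array([np.cos(a),np.sin(a)])
    return r,g,[round(float((at('top',*r,72)-at('top',*g,z))[:2]@u),1) for z in(72,70)]
if __name__=='__main__':
    im=optics.get_image('top') if sys.argv[1]=='new' else cv2.imread(sys.argv[1])[:,:,::-1]
    print(rem(im))
E
python3 rem.py pics/top0.png; python3 rem.py pics/t3.png
```

```text
((np.float64(301.12881355932205), np.float64(113.54661016949153)), (np.float64(291.38194444444446), np.float64(137.86805555555554)), [61.8, 61.1])
((np.float64(301.18169112508735), np.float64(128.91474493361287)), (np.float64(291.37371134020617), np.float64(137.8659793814433)), [22.1, 21.3])
```

```bash
python3 -m jog '[[0.07,0,0,0,0,0,0],[0.1,0,0,0,0,0,0],[0.1,0,0,0,0,0,0],[0.1,0,0,0,0,0,0],[0.08,0,0,0,0,0,0],[0.04,0,0,0,0,0,0],[0.03,0,0,0,0,0,0],[0,0,0,0,0,0,0]]'; python3 rem.py new
```

```text
t: 10.1
ee_pos: [437.6, 11.3, 49.2]
orientation: [0.137, 3.134, 0.0]
ft_force: [8.4, 1.5, -4.9]
width: 23.8
grasp_force: 30.0
((np.float64(301.4655300222387), np.float64(136.6745737583395)), (np.float64(291.3805418719212), np.float64(137.8423645320197)), [2.1, 1.4])
```

Only 1–2 mm remain, so I'll make a small correction, hold and re-check.

```bash
python3 -m jog '[[0.04,0,0,0,0,0,0],[0,0,0,0,0,0,0],[0,0,0,0,0,0,0],[0,0,0,0,0,0,0],[0,0,0,0,0,0,0],[0,0,0,0,0,0,0],[0,0,0,0,0,0,0],[0,0,0,0,0,0,0],[0,0,0,0,0,0,0],[0,0,0,0,0,0,0],[0,0,0,0,0,0,0],[0,0,0,0,0,0,0]]'; python3 rem.py new;python3 -m jog '[[0,0,0,0,0,0,0],[0,0,0,0,0,0,0],[0,0,0,0,0,0,0],[0,0,0,0,0,0,0],[0,0,0,0,0,0,0],[0,0,0,0,0,0,0],[0,0,0,0,0,0,0],[0,0,0,0,0,0,0],[0,0,0,0,0,0,0],[0,0,0,0,0,0,0],[0,0,0,0,0,0,0],[0,0,0,0,0,0,0]]'; python3 rem.py new; python3 plan.py 504 4.7 47.5 -0.082
```

```text
t: 11.35
ee_pos: [436.2, 11.4, 49.3]
orientation: [0.137, 3.134, 0.0]
ft_force: [8.8, 0.6, -3.9]
width: 24.2
grasp_force: 30.0
((np.float64(301.7996755879968), np.float64(137.29683698296836)), (np.float64(291.38607594936707), np.float64(137.86835443037975)), [0.6, -0.2])
t: 12.6
ee_pos: [436.2, 11.4, 49.3]
orientation: [0.137, 3.134, 0.0]
ft_force: [8.1, 0.2, -5.6]
width: 24.0
grasp_force: 30.0
((np.float64(301.80501618122975), np.float64(137.29854368932038)), (np.float64(291.4282147315855), np.float64(137.87890137328338)), [0.6, -0.1])
t 12.65 pos [436.2  11.4  49.2] tilt [ 0.005  0.    -1.   ] w 23.5 F [ 8.8  0.6 -5. ]
turn units (tool xyz) [ 0.005       0.04666667 -0.05      ] shift units after turn [-1.702 -0.028  0.044]
```

```bash
python3 -m jog '[[-0.05,0,0,0,0,0,0],[-0.1,0,0,0,0,0,0],[-0.15,0,0,0,0,0,0],[-0.15,0,0,0,0,0,0],[-0.15,0,0,0,0,0,0],[-0.15,0,0,0,0,0,0],[-0.15,0,0,0,0,0,0],[-0.15,0,0,0,0,0,0],[-0.15,0,0,0,0,0,0],[-0.1,0,0,0,0,0,0],[-0.1,0,0,0,0,0,0],[-0.08,0,0,0,0,0,0],[-0.06,0,0,0,0,0,0],[-0.06,0,0,0,0,0,0],[-0.03,0,0,0,0,0,0],[-0.02,0,0,0,0,0,0],[0,0,0,0,0,0,0]]'; python3 plan.py 504 4.7 47.5 -0.082; python3 rem.py new
```

```text
t: 14.35
ee_pos: [498.7, 5.6, 48.3]
orientation: [-0.137, -3.137, 0.0]
ft_force: [-0.6, -0.6, -1.6]
width: 23.9
grasp_force: 30.0
t 14.35 pos [498.7   5.6  48.3] tilt [-0.0021  0.     -1.    ] w 23.9 F [-0.6 -0.6 -1.6]
turn units (tool xyz) [-0.00166667 -0.02       -0.04833333] shift units after turn [-0.134 -0.012  0.019]
((np.float64(301.1349840255591), np.float64(113.52476038338658)), (np.float64(291.3761589403974), np.float64(137.87549668874172)), [61.9, 61.2])
```

```bash
python3 -m jog '[[-0.06,0,0,0,0,0,0],[0,0,0,0,0,0,0],[0,0,-0.1,0,0,0,0],[0,0,-0.2,0,0,0,0],[0,0,-0.3,0,0,0,0],[0,0,-0.4,0,0,0,0],[0,0,-0.5,0,0,0,0],[0,0,-0.4,0,0,0,0],[0,0,-0.2,0,0,0,0],[0,0,0,0,0,0,0]]'; python3 rem.py new; python3 - <<'E'
from h import *
for cam,f,b in(('top','pics/top0.png',(130,150,260,290)),('side','pics/side0.png',(200,130,310,215))):
    h=cv2.cvtColor(cv2.imread(f),cv2.COLOR_BGR2HSV); m=cv2.inRange(h,np.array((45,100,30)),np.array((90,255,255)))
    q=np.zeros_like(m); q[b[1]:b[3],b[0]:b[2]]=m[b[1]:b[3],b[0]:b[2]]
    ys,xs=np.nonzero(q); p=np.array([at(cam,*c,20) for c in cv2.boxPoints(cv2.minAreaRect(np.c_[xs,ys].astype(np.float32)))])
    print(cam,p.mean(0).round(1)); print(p.round(0)[:,:2].tolist()); 
    g=np.array([at(cam,x,y,12)[:2] for x,y in zip(xs,ys)]); r=cv2.minAreaRect(g.astype(np.float32)); print(r, g.mean(0))
E
python3 plan.py 504 330 130 0.03
```

```text
t: 15.4
ee_pos: [503.0, 5.4, 134.3]
orientation: [0.137, 3.136, 0.0]
ft_force: [0.5, -0.0, -1.7]
width: 24.1
grasp_force: 30.0
((np.float64(301.14385150812063), np.float64(113.52436194895591)), (np.float64(nan), np.float64(nan)), [nan, nan])
top [522.5 338.2  20. ]
[[638.0, 403.0], [640.0, 291.0], [406.0, 275.0], [405.0, 383.0]]
((523.86669921875, 339.6822814941406), (231.98512268066406, 108.6622543334961), 3.8610973358154297) [521.42599497 339.34850425]
side [531.  340.7  20. ]
[[413.0, 386.0], [684.0, 401.0], [643.0, 291.0], [385.0, 285.0]]
((532.5054321289062, 348.8260498046875), (240.27383422851562, 103.19901275634766), 3.2605183124542236) [527.15441549 341.03155121]
t 15.45 pos [502.4   5.4 133.4] tilt [ 0.0015 -0.     -1.    ] w 24.3 F [-0.3 -0.5 -2.3]
turn units (tool xyz) [ 0.          0.01333333 -1.11833333] shift units after turn [-0.283  8.111  0.084]rem.py:7: RuntimeWarning: invalid value encountered in scalar divide
  ys,xs=np.nonzero(ex); w=ex[ys,xs]; return (xs*w).sum()/w.sum(),(ys*w).sum()/w.sum()
```

```bash
python3 plan.py 514 337 130 0.065; python3 -m jog '[[0,0,0,0,0,-0.8,0],[0,0,0,0,0,-0.65,0],[0,0.3,0,0,0,0,0],[-0.05,0.6,0,0,0,0,0],[-0.05,0.8,0,0,0,0,0],[-0.05,0.9,0,0,0,0,0],[-0.05,0.9,0,0,0,0,0],[-0.05,0.9,0,0,0,0,0],[-0.05,0.9,0,0,0,0,0],[-0.05,0.9,0,0,0,0,0],[-0.05,0.8,0,0,0,0,0],[-0.05,0.6,0,0,0,0,0],[-0.05,0.4,0,0,0,0,0],[0,0.1,0,0,0,0,0],[0,0,0,0,0,0,0],[0,0,0,0,0,0,0]]'; python3 plan.py 514 337 50 0.065
```

```text
t 15.45 pos [502.4   5.4 133.4] tilt [ 0.0015 -0.     -1.    ] w 24.3 F [-0.3 -0.5 -2.3]
turn units (tool xyz) [-0.          0.01333333 -1.45333333] shift units after turn [-0.828  8.255  0.084]
t: 17.05
ee_pos: [500.8, 329.0, 132.4]
orientation: [0.1, -3.139, 0.001]
ft_force: [0.3, -0.2, -1.5]
width: 23.8
grasp_force: 30.0
t 17.05 pos [500.8 329.  132.4] tilt [-8.e-04 -8.e-04 -1.e+00] w 23.8 F [ 0.3 -0.2 -1.5]
turn units (tool xyz) [-0.00666667 -0.00833333 -0.01166667] shift units after turn [-0.342  0.179  2.059]
```

```bash
python3 -m jog '[[-0.17,0.09,0.2,0,0,0,0],[-0.17,0.09,0.4,0,0,0,0],[0,0,0.5,0,0,0,0],[0,0,0.4,0,0,0,0],[0,0,0.3,0,0,0,0],[0,0,0.2,0,0,0,0],[0,0,0.06,0,0,0,0],[0,0,0,0,0,0,0],[0,0,0,0,0,0,0]]'; python3 plan.py 514 337 14 0.065; python3 - <<'E'
from h import *
a=save('top','t4.png'); b=save('side','s4.png')
a=cv2.resize(a[150:290,120:260],(400,400),interpolation=3);b=cv2.resize(b[120:220,190:290],(400,400),interpolation=3)
cv2.imwrite('pics/c4.png',cv2.convertScaleAbs(np.hstack([a,b])[:,:,::-1],alpha=1.5))
E
```

```text
t: 17.95
ee_pos: [514.7, 338.4, 50.9]
orientation: [-0.102, 3.139, 0.001]
ft_force: [-0.8, -0.3, -1.3]
width: 23.9
grasp_force: 30.0
t 17.95 pos [514.7 338.4  50.9] tilt [ 9.e-04  6.e-04 -1.e+00] w 23.9 F [-0.8 -0.3 -1.3]
turn units (tool xyz) [ 0.005       0.01       -0.00166667] shift units after turn [ 0.019 -0.033  0.923]
```

View pics/c4.png

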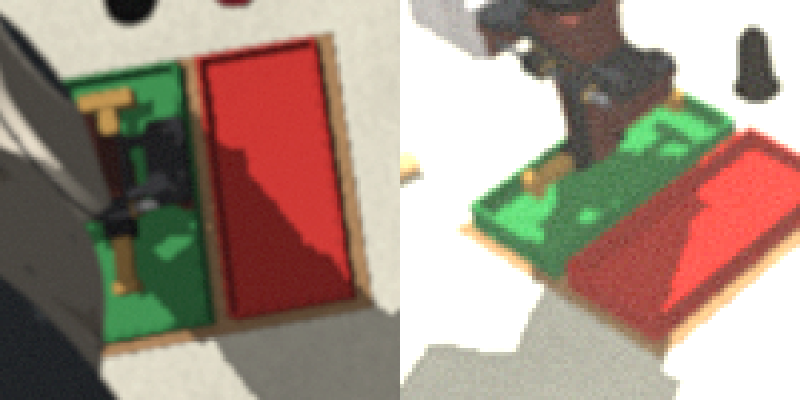

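Crop c4 shows the handle over the green tray and lengthwise, with the head at (108,100), the cap at (125,285) and the inner walls clear. I'll lower it.

```bash
python3 -m jog '[[0,-0.03,0.2,0,0,0,0],[0,0,0.25,0,0,0,0],[0,0,0.2,0,0,0,0],[0,0,0.1,0,0,0,0],[0,0,0.07,0,0,0,0],[0,0,0.03,0,0,0,0],[0,0,0,0,0,0,0],[0,0,0,0,0,0,0]]'; python3 plan.py 514 337 14 0.065
```

```text
t: 18.85
ee_pos: [514.5, 337.0, 16.5]
orientation: [-0.102, 3.14, 0.0]
ft_force: [-0.3, -0.2, -1.4]
width: 23.4
grasp_force: 30.0
t 18.85 pos [514.5 337.   16.5] tilt [ 4.e-04  2.e-04 -1.e+00] w 23.4 F [-0.3 -0.2 -1.4]
turn units (tool xyz) [ 0.00166667  0.005      -0.00166667] shift units after turn [0.013 0.001 0.063]
```

```bash
python3 -m jog '[[0,0,0.02,0,0,0,0],[0,0,0.02,0,0,0,0],[0,0,0.02,0,0,0,0],[0,0,0.02,0,0,0,0],[0,0,0,0,0,0,0],[0,0,0,0,0,0,0]]'
```

```text
t: 19.45
ee_pos: [514.3, 336.9, 13.1]
orientation: [-0.102, 3.14, 0.0]
ft_force: [0.3, 0.3, -1.3]
width: 23.5
grasp_force: 30.0
```

```bash
python3 -m jog '[[0,0,0.02,0,0,0,0],[0,0,0.02,0,0,0,0],[0,0,0.02,0,0,0,0],[0,0,0,0,0,0,0],[0,0,0,0,0,0,0]]'
```

```text
t: 19.95
ee_pos: [514.4, 336.9, 13.0]
orientation: [-0.102, 3.14, 0.0]
ft_force: [-6.8, -4.4, 22.4]
width: 23.9
grasp_force: 30.0
```

```bash
python3 -m jog '[[0,0,-0.04,0,0,0,0],[0,0,-0.01,0,0,0,0],[0,0,0,0,0,0,0.3],[0,0,0,0,0,0,0.4],[0,0,0,0,0,0,0.48],[0,0,0,0,0,0,0.48],[0,0,-0.2,0,0,0,0.48],[0,0,-0.5,0,0,0,0.48],[0,0,-0.8,0,0,0,0.48],[0,0,-1,0,0,0,0.48],[0,0,-1,0,0,0,0.48],[0,0,-1,0,0,0,0.48],[1,-0.5,0,0,0,0,0.48],[1,-1,0,0,0,0,0.48],[0,-1,0,0,0,0,0.48],[0,-1,0,0,0,0,0.48],[0,-1,0,0,0,0,0.48],[0,-1,0,0,0,0,0.48],[0,0,0,0,0,0,0.48]]';  python3 - <<'E'
from h import *
a=save('top','t5.png'); b=save('side','s5.png')
a=cv2.resize(a[90:290,120:320],(400,400),interpolation=3);b=cv2.resize(b[120:220,190:290],(400,400),interpolation=3)
cv2.imwrite('pics/c5.png',cv2.convertScaleAbs(np.hstack([a,b])[:,:,::-1],alpha=1.5))
E
python3 rem.py pics/t5.png
```

```text
t: 21.85
ee_pos: [452.8, 113.7, 193.2]
orientation: [-0.095, 3.14, -0.001]
ft_force: [0.1, 0.5, -0.6]
width: 42.3
grasp_force: 0.0
((np.float64(301.13166144200625), np.float64(113.54545454545455)), (np.float64(291.37926509186354), np.float64(137.85564304461943)), [61.8, 61.1])
```

View pics/c5.png

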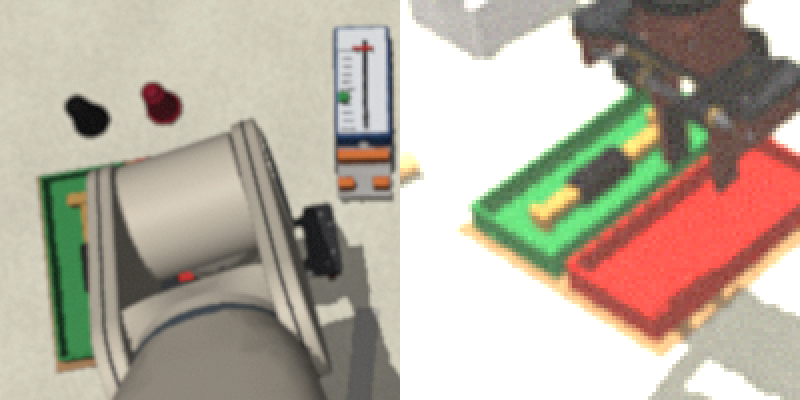

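Crop c5 shows the handle lying flat in the green tray (sleeve at (605,172) in the right half) and the slide home. The spools are undisturbed and the gripper is clear, so I'll hand the job in.

```bash
python3 -c "
from workcell import ctrl
print(ctrl.close_job())"
```

```text
the job is handed in; nothing more can be done
None
```

I handed the job in at about 22 s, and no verdict came back: the slide was pulled to the flag by the long handle and held there over 2 s, eased fully home, and the handle laid flat and lengthwise in the green tray.

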